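Count to the third gap and file the glaze sample

TASK

With the fingers closed, press lightly on the steel rail of the sample rack and run the fingertips along it from the first gap at the red-capped end, past the second gap to the third (every gap counts, full or empty), keeping in touch with the rail all the way and going no further than the third gap. Then, only pushing and never lifting, slide the blue-glazed sample block along the board and push it, one end first, into that third gap until it is fully home against the back board. Leave the samples already in the rack, the bowl and the jar as they are, and finish clear of everything.

Things in the scene. Friction and masses are not known exactly. Their poses are not given: they have to be found in the camera images.
- rack: Wooden sorting rack, fixed. Origin at table height, on the line of the gap mouths, midway along the row. y runs along the row of gaps; x points into them, away from the robot. Its base board is 12 mm thick (top 12 mm above the table), x -150 to +80 mm, y -210 to +210 mm, bare and flat in front of the gaps. End posts 28 mm square, 60 mm high, at x 55, y +192 and -192 mm.
- gap_row (a point): Point on the base board's top, 12 mm above the rack's origin, same axes. Seven dividers 8 mm thick with round noses, x 0 to 70 mm, top 52 mm above the table, stand at y -168, -112, -56, 0, 56, 112, 168 mm. They make six gaps 48 mm wide, centred at y -140, -84, -28, 28, 84, 140 mm. The third gap from either end is empty.
- back (a point): Top edge of the dark back board that closes all the gaps behind, midway along the row: 70 mm in x from the gap mouths, 40 mm above the table. The board is 10 mm thick; this point is on the face towards the gaps.
- rail: Flat steel rail above all six gaps, 14 mm wide (x), 346 mm long (y), 8 mm thick. Origin at the centre of its top face: x 55, y 0 mm in the rack's frame, 68 mm above the table at rest; axes as the rack. It is sprung: it yields downward from about 1.6 N, sinks level up to 8 mm (about 7 N) to a hard stop, and springs back when let go.
- mark: Red round cap, 26 mm across, 8 mm high, on the end post from which gaps are counted (the other post has a plain wooden cap). Origin: centre of its underside, 60 mm above the table. It may be at either end: x 55, y +192 or -192 mm in the rack's frame. Along the row the centres of the first, second and third gaps are 52, 108 and 164 mm from it.
- block: The sample block to file: loose fired-clay bar, 80 mm long (x), 38 wide (y), 28 high, 0.13 to 0.27 kg, cream, far (+x) half glazed blue. Origin: centre of its underside. It starts flat on the board before the gaps, blue end roughly towards them. Fully home, its origin is at x 30 mm in the rack's frame and its cream end stands 10 mm out of the gap.
- green_sample_c (a point): Loose green-glazed sample, 55 x 38 x 28 mm, already home in one of the gaps; its centre. Not to be moved.
- brown_sample_c (a point): Loose brown-glazed sample, 55 x 38 x 28 mm, already home in another gap; its centre. Not to be moved.
- bowl: Loose grey clay bowl, 110 mm across, 65 mm high, beside the left end of the rack (+y). Origin at the centre of its underside.
- jar: Loose blue jar, 60 mm across, 90 mm high, beside the right end of the rack (-y). Origin at the centre of its underside.
Things that resemble listed ones, but are neither listed nor needed, are in the scene too. Leave any turquoise look-alike of the block alone.

How it is judged:
By the outcome, as a careful person would: the job done as asked, in the order asked, and still so for the second after the job is handed in, with the robot touching nothing.
It also fails if it takes over 69 s, if anything falls off the work surface, if the arm or the gripper's body presses on something with over 40 N, if the wrist force passes 120 N, or if a joint passes its speed limit or range.

ROBOT

A 6-joint arm with a two-finger parallel gripper is mounted at the origin on the work surface. World frame = base frame: x ahead of the robot, y to its left, z up, the work surface at z = 0. Lengths are in m, angles in rad, forces in N, time in s.
With the tool pointing down it reaches from about 0.35 to 0.775 m from the base axis. Payload 7.3 kg.
Tool frame: the origin (TCP) lies on the centre line of the jaws, within the pads' length; the fingertips stand 17 mm ahead of it and the grasp point (between the pads) lies 2 mm behind it (robot.tip_extent is the distance from the TCP to the fingertips, in m); z points along the fingers, y is the line along which they close (so a half turn about z gives the same grasp; the last joint's range is limited). The gripper opens to 92 mm and grips with 3 to 60 N. Pads are 19 mm wide; open, the fingers measure 130 mm over their backs; the gripper's body (75 mm by 190 mm) begins 47 mm behind the grasp point.
Start: joints at [-1.408, 0.342, 1.524, -0, 1.275, -0.146], TCP at [0.16, -0.5, 0.244] pointing down, gripper open.
Joint ranges: [-2.53, 2.53], [-0.77, 2.02], [0.04, 2.7], [-1, 4.14], [0.28, 2.66], [-3.11, 3.11]. Speed limits (rad/s): [2.57, 2.57, 3.14, 3.14, 3.14, 3.14].

INTERFACE

Orientations are given as [roll, pitch, yaw] about the fixed x, y, z axes, in that order (R = Rz(yaw) Ry(pitch) Rx(roll)).
In Python, from cell import robot gives the robot as it stands.
- The arm moves only by the tool step_arm, never from a script. Its argument "motion" is a list of rows, each a list of 2 entries, a list of its own where there are three numbers: the shift along the tool's x, y, z in units of 60 mm (1.0 is 60 mm), then the turn about the tool's z in rad. In form: [[[x, y, z], spin], ...]. A call has 1 to 10 rows; each row is the pose to reach, as a shift and turn from the pose commanded when the call began, along the tool's axes at that moment; what a row does not reach only later rows make up. A row lasts 1/8 s, in which the tool goes at most 62.5 mm and 10.7 degrees, less where a joint would pass 70% of its speed; a pose out of reach is approached as far as the arm can. A call with a gripper value outside its range is refused whole. "hand" is the closure in counts, from 0 (fully open) to 255 (shut), set as the call begins (left out, the last holds). The fingers move at their own pace and stop on an object; "squeeze" is the grip in N (left out, the last holds). Time passes only in rows, so rows that repeat a pose let the fingers close. It gives the time, the measured TCP pose, the force, the opening and the grip force at its end, in the units of the state.
- robot.observe(): the state, without advancing time (a new reading comes with each control period).
- robot.read_camera(name): name is "scene" or "side" or "wrist"; returns a dict with "pixels" (384x512x3 uint8, red, green, blue), "intrinsics" (3x3 intrinsics, pixels), "xyz" and "rotation" of the camera in the world; the wrist camera has in their place "T_tool_cam" (4x4, takes a point from camera to tool coordinates, whose origin is the TCP and whose axes are the flange's). Camera axes: x right, y up, looking along -z (the intrinsics and any distortion apply to the point x, -y, -z); pixel columns grow to the right and rows downward; lengths in m; the calibration is good to about 2 mm. A picture is of the moment at which its call begins: read the wrist's pose just before it. There is no depth.
- robot.hand_in(): hands the job in; it is judged then, once.
The state is a dict: "time": time; "qpos": joint angles; "qvel": joint speeds; "joint_efforts": joint torques, N m; "tool_pos": TCP position; "tool_rot": TCP orientation; "contact_force": force on the tool from outside, world axes, zero at the start; "torque": the same for the moment, N m; "opening": finger opening in m; "grip_force": force on a finger pad.
Only numpy, scipy, OpenCV 4.12 (cv2) and the standard library are available. Lean on these libraries where they do the work, as an engineer would, in place of code of your own. Each camera call takes 0.05 s, during which the arm holds its last target. There are 200 camera calls.

## Working session

There is one attempt and no reset: what is moved stays moved. The work goes in short steps, Python scripts to look and compute and a tool call to move; the robot and the scene stay as the last step left them, time stands still between calls to the robot, and variables do not carry over. Pictures are saved under pics/ and viewed, at most 10 in all, crops included, and the job is handed in when it is done.

Besides the shell and the picture viewer there is one more tool, called as name(argument=value, ...) on one line, values as JSON. step_arm: Moves the arm, as the interface text tells. Its arguments: {"type":"object","properties":{"motion":{"type":"array"},"hand":{"type":"number"},"squeeze":{"type":"number"}},"required":["motion"]}

```bash
mkdir -p pics; ls
python3 - <<'E'
from cell import robot
import cv2,numpy as np
s=robot.observe();print({k:np.round(v,3).tolist() for k,v in s.items()})
for n in("scene","side"):
    c=robot.read_camera(n);cv2.imwrite(f"pics/{n}0.png",c["pixels"][:,:,::-1])
    np.savez(f"{n}0.npz",**c)
    print(n,[ (k,np.round(v,3).tolist()) for k,v in c.items() if k!="pixels"])
E
```

```text
pics
{'time': 0.0, 'qpos': [-1.408, 0.343, 1.525, -0.0, 1.275, -0.146], 'qvel': [0.0, 0.001, 0.0, -0.001, -0.002, 0.0], 'joint_efforts': [0.001, -43.124, -24.422, 0.072, 0.056, -0.0], 'tool_pos': [0.16, -0.5, 0.243], 'tool_rot': [-3.14, -0.0, 0.309], 'contact_force': [0.22, 0.017, -0.146], 'torque': [0.02, 0.017, 0.011], 'grip_force': 0.0, 'opening': 0.092}
scene [('intrinsics', [[355.063, 0.0, 252.554], [0.0, 355.063, 191.471], [0.0, 0.0, 1.0]]), ('xyz', [1.049, -0.095, 0.794]), ('rotation', [0.626, 0.001, 1.355])]
side [('intrinsics', [[490.419, 0.0, 250.945], [0.0, 490.419, 197.518], [0.0, 0.0, 1.0]]), ('xyz', [-0.365, 0.972, 0.921]), ('rotation', [0.997, -0.004, -2.405])]
```

View pics/scene0.png

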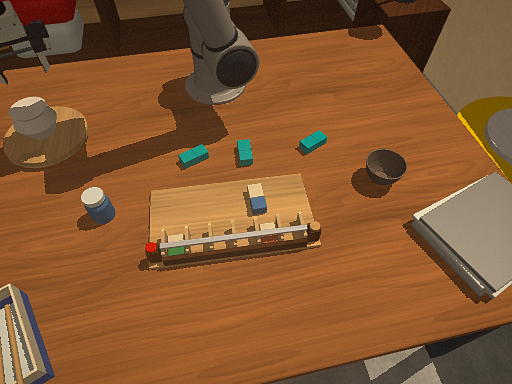

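View pics/side0.png

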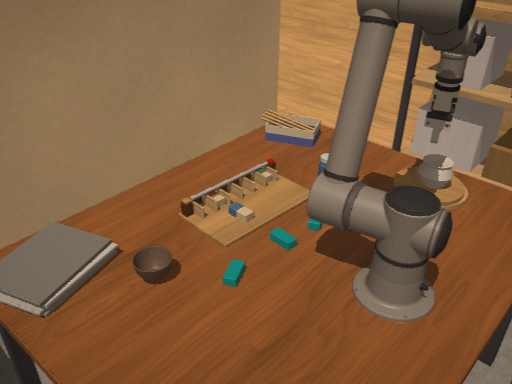

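The scene view looks from the far side. The rack has its red cap at (152,249), the robot's right (-y), and the plain cap at (315,228). The blue/cream block sits on the board at (257,198). The turquoise look-alikes at (193,155), (245,152) and (313,141) lie on the table, so they aren't the block. I'll confirm in an enlarged crop.

```bash
cat > h.py <<'E'
import numpy as np,cv2
from scipy.spatial.transform import Rotation as R
def load(n): return dict(np.load(n+".npz"))
def pose(c): return R.from_euler('xyz',c["rotation"]).as_matrix(),np.array(c["xyz"])
def cast(c,uv,z,Rt=None):
    Rm,p=Rt or pose(c);K=c["intrinsics"]
    uv=np.atleast_2d(uv).astype(float)
    d=np.c_[(uv[:,0]-K[0,2])/K[0,0],-(uv[:,1]-K[1,2])/K[1,1],-np.ones(len(uv))]@Rm.T
    return p+d*((z-p[2])/d[:,2])[:,None]
def proj(c,P,Rt=None):
    Rm,p=Rt or pose(c);K=c["intrinsics"];q=(np.atleast_2d(P)-p)@Rm
    return np.c_[K[0,2]+K[0,0]*q[:,0]/-q[:,2],K[1,2]+K[1,1]*q[:,1]/q[:,2]]
E
python3 - <<'E'
from h import *
for n,(x,y,w,h) in dict(scene=(135,160,200,120),side=(170,145,150,110)).items():
    c=load(n+"0");im=c["pixels"][y:y+h,x:x+w,::-1]
    f=800/w/1.0; f=min(f,300/h) if n=="side" else 4
    cv2.imwrite(f"pics/{n}_crop.png",cv2.resize(im,None,fx=4,fy=4,interpolation=cv2.INTER_CUBIC))
    hsv=cv2.cvtColor(c["pixels"],cv2.COLOR_RGB2HSV)
    red=((hsv[...,0]<6)|(hsv[...,0]>174))&(hsv[...,1]>190)&(hsv[...,2]>80)
    blue=(abs(hsv[...,0].astype(int)-108)<10)&(hsv[...,1]>90)
    for nm,m in(("red",red),("blue",blue)):
        k,l,st,ce=cv2.connectedComponentsWithStats(m.astype(np.uint8))
        print(n,nm,[(st[i].tolist(),ce[i].round(1).tolist(), cast(c,ce[i],.068 if nm=="red" else .04)[0].round(3).tolist()) for i in range(1,k) if st[i,4]>25])
E
```

```text
scene red [([9, 0, 65, 26, 1203], [41.8, 10.2], [-0.52, -0.616, 0.068]), ([145, 242, 12, 11, 95], [150.7, 247.0], [0.638, -0.242, 0.068])]
scene blue [([105, 195, 10, 20, 26], [109.6, 203.0], [0.473, -0.344, 0.04]), ([251, 196, 16, 14, 36], [260.6, 199.9], [0.547, 0.036, 0.04]), ([20, 290, 29, 70, 87], [35.6, 323.8], [0.75, -0.489, 0.04])]
side red []
side blue [([320, 162, 6, 9, 33], [321.8, 165.9], [0.5, -0.376, 0.04]), ([229, 203, 14, 12, 70], [234.9, 207.1], [0.548, 0.036, 0.04])]
```

View pics/scene_crop.png

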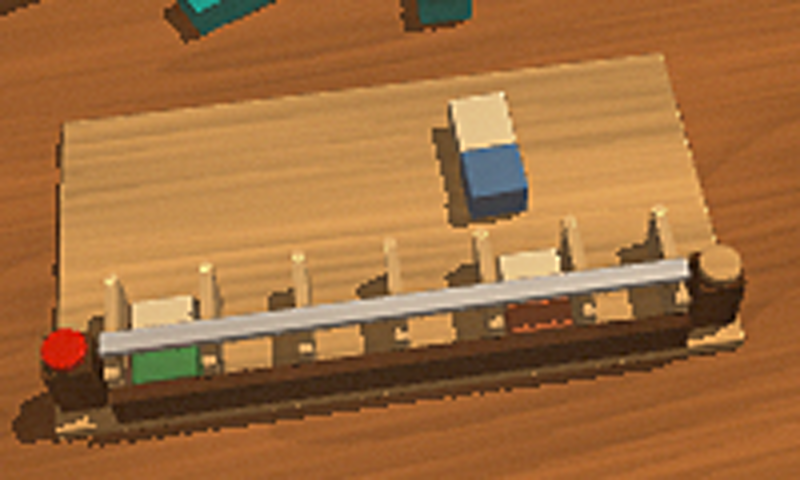

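View pics/side_crop.png

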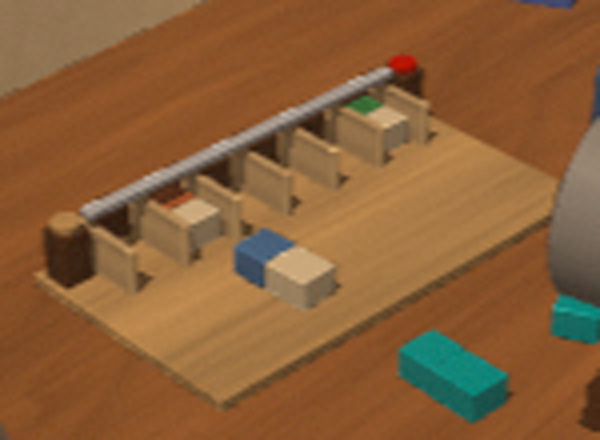

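The crop confirms it: the block (top corners about (449,101), (507,92), (527,183), (470,196) in the crop) is the only bar that is cream with a blue half on the board. The red cap is at crop (64,348), with green in gap 1 and brown in gap 5. Gap 3 from red, between the dividers at (298,258) and (390,243), is empty.

```bash
cat > m.py <<'E'
from h import *
def sc(a): return np.array(a)/4+[135,160]-.375
def sd(a): return np.array(a)/4+[170,145]-.375
c=load("scene0");s=load("side0")
def fit(loc,w):
    loc=np.array(loc)[:,:2];w=np.array(w)[:,:2];a=loc-loc.mean(0);b=w-w.mean(0)
    th=np.arctan2((a[:,0]*b[:,1]-a[:,1]*b[:,0]).sum(),(a*b).sum())
    r=np.array([[np.cos(th),-np.sin(th)],[np.sin(th),np.cos(th)]])
    t=w.mean(0)-r@loc.mean(0);return th,t,(w-loc@r.T-t)
# scene: caps (z .068), board near corners (.012), rail far/near ends
L=[[55,-192],[55,192],[-150,-210],[-150,210]]
W=np.r_[cast(c,sc([[64,348],[720,262]]),.068),cast(c,sc([[64,123],[662,55]]),.012)]
th,t,e=fit(np.array(L)/1e3,W);print("scene",th,t,(e*1e3).round(1).tolist())
L2=[[55,-192],[55,192],[-150,210]]
W2=np.r_[cast(s,sd([[402,63],[66,222]]),.068),cast(s,sd([[222,403]]),.012)]
th2,t2,e2=fit(np.array(L2)/1e3,W2);print("side",th2,t2,(e2*1e3).round(1).tolist())
B=cast(c,sc([[449,101],[507,92],[527,183],[470,196]]),.04)
bl=[[-.04,-.019],[-.04,.019],[.04,.019],[.04,-.019]]
bt,bp,be=fit(bl,B);print("block",bt,bp,(be*1e3).round(1).tolist())
B2=cast(s,sd([[238,240],[265,231],[336,266],[308,285]]),.04)
bt2,bp2,be2=fit([bl[2],bl[3],bl[0],bl[1]],B2);print("block side",bt2,bp2,(be2*1e3).round(1).tolist())
th=(th+th2)/2;t=(t+t2)/2;r=np.array([[np.cos(th),-np.sin(th)],[np.sin(th),np.cos(th)]])
print("rack",th,t,"block in rack",(np.array([bp,bp2])-t)@r,bt-th)
for n,p in dict(start=(.055,-.14),end=(.055,-.028),g3=(0,-.028)).items(): print(n,t+r@p)
E
python3 m.py
```

```text
scene -0.07052561334501112 [ 0.59675802 -0.0476826 ] [[-0.8, 1.2], [-1.9, -0.7], [1.0, 1.7], [1.8, -2.2]]
side -0.06596998935496562 [ 0.59327832 -0.04565812] [[-0.4, 1.1], [-0.2, -0.1], [0.6, -1.0]]
block -0.03289506646824707 [0.52989979 0.02925166] [[2.6, -0.3], [2.3, 1.0], [-4.0, -0.5], [-0.9, -0.1]]
block side -0.048983519184666716 [0.52818201 0.0280367 ] [[2.8, -6.5], [-2.3, 7.1], [1.4, 1.5], [-1.9, -2.1]]
rack -0.06824780134998837 [ 0.59501817 -0.04667036] block in rack [[-0.07014428  0.07130453]
 [-0.0717752   0.06997526]] 0.0353527348817413
start [ 0.64034286 -0.19009516]
end [ 0.64798068 -0.07835589]
g3 [ 0.59310872 -0.07460517]
```

step_arm(motion=[[[9.2,-2.5,1.5],-1.194],[[9.2,-2.5,1.5],-1.194],[[9.2,-2.5,1.5],-1.194],[[9.2,-2.5,1.5],-1.194],[[9.2,-2.5,1.5],-1.194],[[9.2,-2.5,1.5],-1.194],[[9.2,-2.5,1.5],-1.194],[[9.2,-2.5,1.5],-1.194],[[9.2,-2.5,1.5],-1.194],[[9.2,-2.5,1.5],-1.194]], hand=255, squeeze=10)

```text
time: 1.35
tool_pos: [0.6416, -0.1865, 0.1518]
tool_rot: [-3.14, -0.001, 1.507]
contact_force: [-0.2, 0.2, 0.2]
opening: 0.0006
grip_force: 0.0
```

```bash
cat >> h.py <<'E'
O=np.array([.5950,-.0467]);TH=-.0682
def grab(name,tag):
    from cell import robot
    s=robot.observe();c=robot.read_camera(name)
    if name=="wrist":
        T=np.array(c["T_tool_cam"]);Rt=R.from_euler('xyz',s["tool_rot"]).as_matrix()
        c["rotation"]=R.from_matrix(Rt@T[:3,:3]).as_euler('xyz');c["xyz"]=Rt@T[:3,3]+s["tool_pos"]
    np.savez(tag,**c);cv2.imwrite(f"pics/{tag}.png",c["pixels"][:,:,::-1]);return load(tag)
def w2r(p,o=O,th=TH): r=R.from_euler('z',th).as_matrix()[:2,:2];return (np.atleast_2d(p)[:,:2]-o)@r
def go(x,y,z,yaw,o=O,th=TH):
    "move in tool axes (units of 60mm) to rack-frame mm x,y, tip height z mm, rack-relative yaw"
    from cell import robot
    s=robot.observe();Rt=R.from_euler('xyz',s["tool_rot"]).as_matrix()
    r=R.from_euler('z',th).as_matrix()[:2,:2];p=np.r_[o+r@[x/1e3,y/1e3],z/1e3+.017]
    d=(p-s["tool_pos"])@Rt;print("units",(d/.06).round(3),"spin",round(-(yaw+th-s["tool_rot"][2]),3),"now t",s["time"],"rack mm",(w2r(s["tool_pos"],o,th)*1e3).round(1),"F",np.round(s["contact_force"],2))
E
python3 - <<'E'
from h import *
c=grab("wrist","w1")
print(c["xyz"],c["rotation"])
from cell import robot
print(np.round(robot.observe()["qpos"],3))
E
```

```text
[ 0.64665203 -0.10148476  0.29194887] [-0.31567336  0.00219534 -0.06438118]
[-3.980e-01  6.810e-01  1.209e+00  1.000e-03  1.253e+00 -3.330e-01]
```

View pics/w1.png

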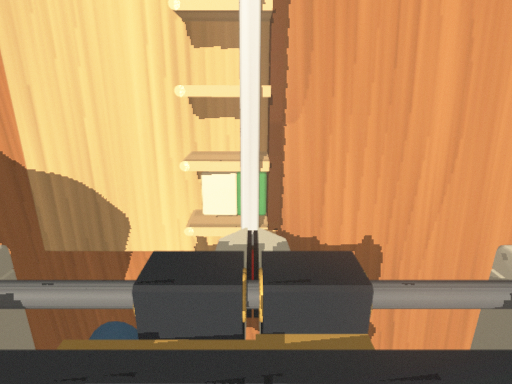

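The wrist view shows the rail running down columns 240–260, divider noses at about (175,5), (180,91), (184,165) and (189,231), and the green sample between the last two, i.e. gap 1. The closed fingers are over the rail's end.

Run:
```python
from h import *
c=load("w1")
print("noses",(w2r(cast(c,[[171,5],[176,91],[181,164],[186,230]],.052))*1e3).round(1).tolist())
g=c["pixels"].astype(int);hs=cv2.cvtColor(c["pixels"],cv2.COLOR_RGB2HSV)
for v in (20,60,120,200):
    m=np.where((hs[v,225:280,1]<40)&(hs[v,225:280,2]>120))[0]+225
    print(v,m.min(),m.max(),(w2r(cast(c,[[m.min()-.5,v],[m.max()+.5,v]],.068))*1e3).round(1).tolist())
go(55,-140,75,np.pi/2)
```

```text
noses [[0.3, -0.7], [-0.2, -55.6], [-0.2, -109.6], [0.3, -165.7]]
20 240 259 [[46.6, -12.3], [59.2, -12.3]]
60 240 258 [[46.4, -35.8], [58.8, -35.7]]
120 241 258 [[46.8, -74.3], [59.2, -74.3]]
200 225 258 [[34.3, -133.2], [59.8, -133.1]]
units [-0.062 -0.018  0.997] spin 0.004 now t 1.4 rack mm [[  56.2 -136.4]] F [-0.23  1.22  0.4 ]
```

step_arm(motion=[[[-0.04,-0.03,0.5],0.004],[[-0.04,-0.03,0.95],0.004],[[-0.04,-0.03,0.95],0.004],[[-0.04,-0.03,0.95],0.004]])

```text
time: 1.9
tool_pos: [0.638, -0.1929, 0.0981]
tool_rot: [3.14, 0.001, 1.498]
contact_force: [-0.6, 1.4, 1.2]
opening: 0.0009
grip_force: 0.0
```

```bash
python3 -c "
from h import *
go(54.5,-139,66,np.pi/2)"
```

```text
units [0.065 0.027 0.252] spin -0.005 now t 1.9 rack mm [[  52.8 -142.9]] F [-0.57  1.35  1.22]
```

step_arm(motion=[[[0.05,0.025,0.1],0],[[0.05,0.025,0.15],0],[[0.05,0.025,0.15],0],[[0.05,0.025,0.15],0]])

```text
time: 2.4
tool_pos: [0.6397, -0.1889, 0.0878]
tool_rot: [3.141, 0.0, 1.499]
contact_force: [-0.1, 0.8, 0.5]
opening: 0.0001
grip_force: 0.0
```

step_arm(motion=[[[0,0,0.05],0],[[0,0,0.05],0],[[0,0,0.05],0]])

```text
time: 2.78
tool_pos: [0.6398, -0.189, 0.085]
tool_rot: [3.141, 0.0, 1.499]
contact_force: [0.1, 0.2, 2.9]
opening: 0.0011
grip_force: 0.9
```

step_arm(motion=[[[0,0,0.03],0],[[0,0,0.05],0],[[0,0,0.05],0]])

```text
time: 3.15
tool_pos: [0.6399, -0.189, 0.082]
tool_rot: [3.141, 0.0, 1.499]
contact_force: [0.7, -0.6, 4.1]
opening: 0.0004
grip_force: 1.9
```

step_arm(motion=[[[0.1,0,0],0],[[0.2,0,0],0],[[0.3,0,0],0],[[0.4,0,0],0],[[0.5,0,0],0],[[0.6,0,0],0],[[0.7,0,0],0],[[0.8,0,0],0],[[0.9,0,0],0],[[0.9,0,0],0]])

```text
time: 4.4
tool_pos: [0.6436, -0.1339, 0.0817]
tool_rot: [-3.141, -0.001, 1.499]
contact_force: [0.1, 0.7, 3.7]
opening: 0.0003
grip_force: 2.1
```

```bash
python3 -c "
from h import *
go(54.5,-29,64.5,np.pi/2)"
```

```text
units [ 0.911 -0.001  0.004] spin -0.003 now t 4.4 rack mm [[ 54.4 -83.7]] F [0.1  0.67 3.7 ]
```

step_arm(motion=[[[0.1,0,0],0],[[0.2,0,0],0],[[0.3,0,0],0],[[0.4,0,0],0],[[0.5,0,0],0],[[0.6,0,0],0],[[0.7,0,0],0],[[0.8,0,0],0],[[0.9,0,0],0],[[0.9,0,0],0]])

```text
time: 5.65
tool_pos: [0.6475, -0.0801, 0.0817]
tool_rot: [-3.142, -0.001, 1.499]
contact_force: [0.5, 1.0, 4.0]
opening: 0.0007
grip_force: 2.1
```

```bash
python3 -c "
from h import *
go(54.5,-29,130,np.pi/2); c=grab('wrist','w2')"
```

```text
units [ 0.013 -0.002 -1.088] spin -0.003 now t 5.65 rack mm [[ 54.6 -29.7]] F [0.5  1.   4.04]
```

View pics/w2.png

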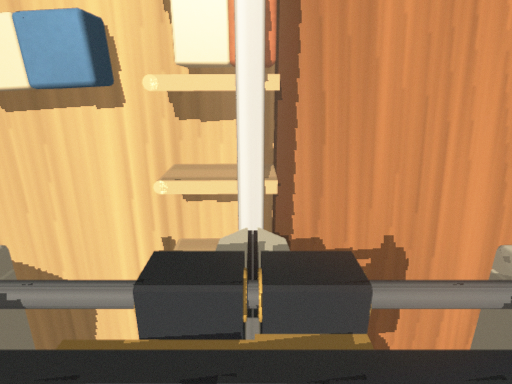

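The wrist view shows the fingers on the rail at the third gap: divider y=0 at row 187, y=56 at row 82, brown beyond. The block is at the upper left, its bottom-right corner near (110,83). Next I lift straight up.

step_arm(motion=[[[0,0,-0.4],0],[[0,0,-0.9],0],[[0,0,-0.9],0],[[0,0,-0.9],0]], hand=158)

```text
time: 6.2
tool_pos: [0.6466, -0.0809, 0.1342]
tool_rot: [-3.139, -0.001, 1.499]
contact_force: [-0.7, 0.8, 0.2]
opening: 0.0332
grip_force: 0.0
```

Run:
```python
from h import *
c=load("w2")
print((w2r(cast(c,[[142,82],[154,187]],.052))*1e3).round(1).tolist())
hs=cv2.cvtColor(c["pixels"],cv2.COLOR_RGB2HSV)
m=((abs(hs[...,0].astype(int)-108)<12)&(hs[...,1]>90)).astype(np.uint8)
m[120:]=0
k=max(cv2.findContours(m,0,2)[0],key=cv2.contourArea);q=cv2.approxPolyDP(k,3,True)[:,0];print(q.tolist(),(w2r(cast(c,q,.04))*1e3).round(1).tolist(),(w2r(cast(c,q,.012))*1e3).round(1).tolist())
go(-71,118,105,np.pi/2)
```

```text
[[-1.6, 56.9], [-1.1, 1.1]]
[[13, 14], [32, 86], [110, 84], [100, 19], [78, 9]] [[-67.7, 90.1], [-65.7, 55.2], [-23.1, 56.1], [-23.7, 87.7], [-34.2, 92.3]] [[-86.5, 95.5], [-84.1, 55.1], [-35.0, 56.2], [-35.7, 92.6], [-47.8, 97.9]]
units [ 2.468 -2.089  0.211] spin -0.004 now t 6.2 rack mm [[ 53.8 -30.6]] F [-0.75  0.76  0.15]
```

step_arm(motion=[[[0.8,-0.7,0],0],[[1.6,-1.4,0],0],[[2.5,-2.1,0],0],[[2.5,-2.1,0],0],[[2.5,-2.1,0.5],0],[[2.5,-2.1,1.0],0],[[2.5,-2.1,1.0],0],[[2.5,-2.1,1.0],0]])

```text
time: 7.2
tool_pos: [0.5331, 0.077, 0.076]
tool_rot: [3.141, 0.0, 1.498]
contact_force: [-0.4, -0.1, -0.2]
opening: 0.0348
grip_force: 0.0
```

Run:
```python
from h import *
go(-72,120,20,np.pi/2)
grab("scene","s2")
i=cv2.imread("pics/s2.png")[130:250,170:350];cv2.imwrite("pics/s2c.png",cv2.resize(i,None,fx=4,fy=4,interpolation=2))
```

```text
units [ 0.013 -0.03   0.65 ] spin -0.004 now t 7.2 rack mm [[-70.2 119.2]] F [-0.4  -0.09 -0.23]
```

View pics/s2c.png

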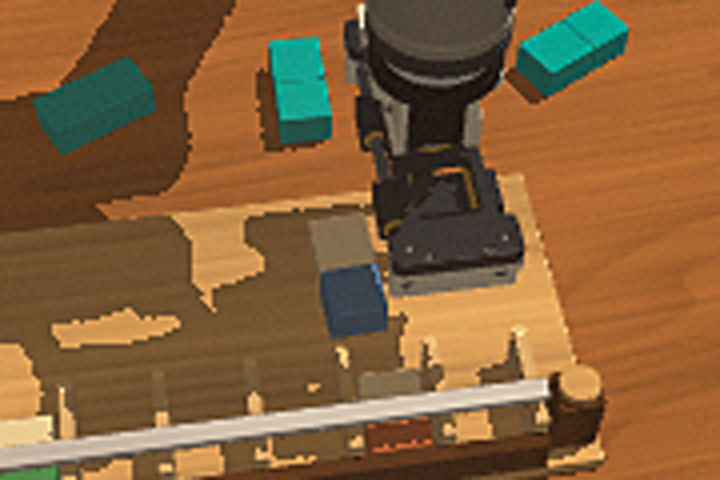

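The crop shows the fingers beside the block (block top about (320,215)–(385,310)) on its far-from-red side and clear of it. I lower them, then push sideways.

step_arm(motion=[[[0,-0.03,0.4],-0.004],[[0,-0.03,0.63],-0.004],[[0,-0.03,0.63],-0.004],[[0,-0.03,0.63],-0.004]])

```text
time: 7.75
tool_pos: [0.5313, 0.0776, 0.0386]
tool_rot: [3.14, 0.0, 1.503]
contact_force: [1.1, -0.1, 0.3]
opening: 0.0349
grip_force: 0.0
```

step_arm(motion=[[[-0.12,0,0],0],[[-0.24,0,0],0],[[-0.36,0,0],0],[[-0.48,0,0],0],[[-0.6,0,0],0],[[-0.7,0,0],0],[[-0.8,0,0],0],[[-0.9,0,0],0],[[-1.0,0,0],0],[[-1.0,0,0],0]])

```text
time: 9.0
tool_pos: [0.5265, 0.0171, 0.0378]
tool_rot: [-3.141, 0.0, 1.502]
contact_force: [0.2, -0.4, -0.2]
opening: 0.0349
grip_force: 0.0
```

Run:
```python
from h import *
go(-72,0.5,20,np.pi/2)
c=grab("scene","s3")
i=cv2.imread("pics/s3.png")[130:250,170:350];cv2.imwrite("pics/s3c.png",cv2.resize(i,None,fx=4,fy=4,interpolation=2))
```

```text
units [-0.975  0.011  0.014] spin -0.0 now t 9.0 rack mm [[-72.6  59. ]] F [ 0.19 -0.37 -0.21]
```

View pics/s3c.png

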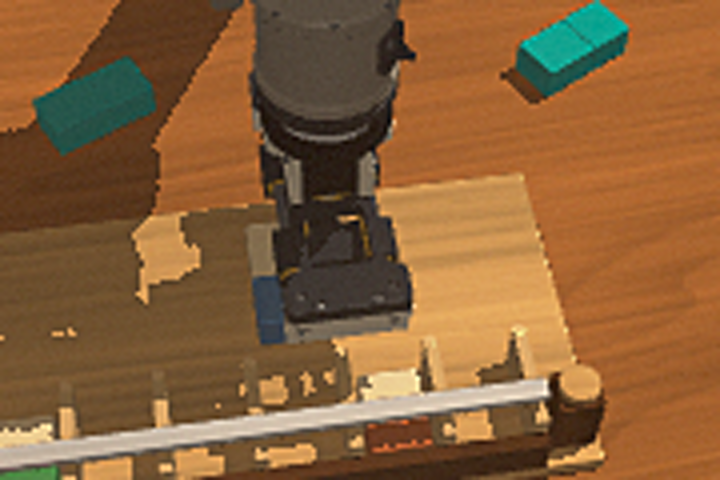

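The block is sliding squarely, with its left edge at about (250–262, 225–340). I continue to the line of gap 3.

step_arm(motion=[[[-0.1,0.01,0],0],[[-0.2,0.01,0],0],[[-0.3,0.01,0],0],[[-0.4,0.01,0],0],[[-0.5,0.01,0],0],[[-0.6,0.01,0],0],[[-0.7,0.01,0],0],[[-0.8,0.01,0],0],[[-0.9,0.01,0],0],[[-0.97,0.01,0],0]])

```text
time: 10.3
tool_pos: [0.5233, -0.0408, 0.0379]
tool_rot: [-3.142, 0.0, 1.503]
contact_force: [0.7, 0.1, -0.5]
opening: 0.0346
grip_force: 0.4
```

step_arm(motion=[[[0,0,0],0],[[0.15,0,0],0],[[0.25,0,-0.6],0],[[0.25,0,-1.1],0],[[0.25,0,-1.1],0]])

```text
time: 10.92
tool_pos: [0.5258, -0.0249, 0.1061]
tool_rot: [3.137, 0.001, 1.504]
contact_force: [-0.7, -0.0, -0.3]
opening: 0.0351
grip_force: 0.0
```

step_arm(motion=[[[0,-1.0,0],0],[[0,-1.9,0],0],[[0,-2.0,0],0.2],[[0,-2.0,0],0.4],[[0,-2.0,0],0.6],[[0,-2.0,0],0.8],[[0,-2.0,0],1.0],[[0,-2.0,0],1.2],[[0,-2.0,0],1.4],[[0,-2.0,0],1.57]], hand=255)

```text
time: 12.18
tool_pos: [0.404, -0.0168, 0.1031]
tool_rot: [-3.141, 0.002, -0.003]
contact_force: [-0.4, -0.1, 0.5]
opening: 0.0003
grip_force: 0.0
```

Run:
```python
from h import *
go(-145,-28,60,0)
c=grab("scene","s4");w=grab("wrist","w4")
i=cv2.imread("pics/s4.png")[150:250,170:320];j=cv2.imread("pics/w4.png")
i=cv2.resize(i,None,fx=5,fy=5,interpolation=2)
cv2.imwrite("pics/s4c.png",i)
```

```text
units [0.744 0.798 0.433] spin 0.065 now t 12.175 rack mm [[-192.6   16.9]] F [-0.45 -0.15  0.54]
```

View pics/w4.png

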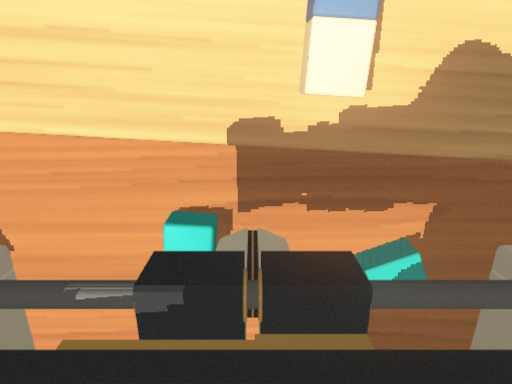

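The wrist view shows the block's cream end at (303–366, 95), with turquoise look-alikes at (190,232) and (393,262) near the approach. I'll work out clearances.

Run:
```python
from h import *
c=load("w4")
print("cream end",(w2r(cast(c,[[303,94],[366,97],[308,20],[377,22]],.04))*1e3).round(1).tolist(),(w2r(cast(c,[[303,94],[366,97]],.012))*1e3).round(1).tolist())
print("turq",(w2r(cast(c,[[170,213],[217,216],[165,248],[357,258],[412,240],[425,278]],.028))*1e3).round(1).tolist())
print("board edge",(w2r(cast(c,[[10,132],[237,144],[505,160]],.012))*1e3).round(1).tolist())
c=load("s4");hs=cv2.cvtColor(c["pixels"],cv2.COLOR_RGB2HSV)
m=((abs(hs[...,0].astype(int)-108)<12)&(hs[...,1]>90)).astype(np.uint8);m[:,:170]=0;m[:,320:]=0;m[:150]=0;m[250:]=0
k=max(cv2.findContours(m,0,2)[0],key=cv2.contourArea);q=cv2.approxPolyDP(k,2,True)[:,0];print(q.tolist(),(w2r(cast(c,q,.04))*1e3).round(1).tolist())
```

```text
cream end [[-112.5, -9.3], [-112.0, -48.0], [-71.9, -7.8], [-70.7, -47.3]] [[-113.0, -13.6], [-112.5, -57.7]]
turq [[-201.2, 76.8], [-201.6, 42.6], [-230.1, 81.3], [-230.3, -65.3], [-212.7, -104.1], [-244.9, -121.4]]
board edge [[-151.3, 194.7], [-150.7, 30.8], [-151.2, -168.3]]
[[212, 202], [211, 205], [215, 202], [224, 203], [225, 217], [224, 201]] [[-65.6, -45.3], [-56.7, -48.6], [-64.4, -37.7], [-58.0, -15.2], [-15.7, -16.9], [-64.1, -14.5]]
```

View pics/s4c.png

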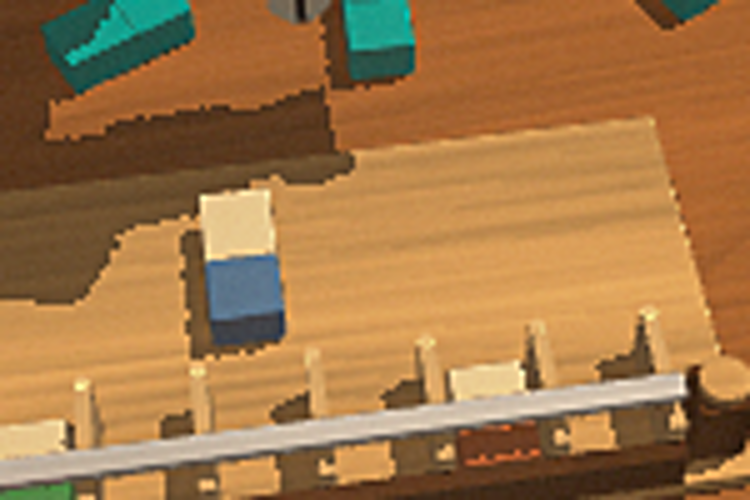

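The block is in line with gap 3 (y ≈ -28, nearly square). Now I go behind its cream end and push it in.

step_arm(motion=[[[0.35,0.4,0],0.065],[[0.73,0.8,0.2],0.065],[[0.73,0.8,0.7],0.065],[[0.73,0.8,1.05],0.065],[[0.73,0.8,1.05],0.065],[[0.73,0.8,1.05],0.065]])

```text
time: 13.02
tool_pos: [0.4487, -0.065, 0.0413]
tool_rot: [3.141, -0.0, -0.06]
contact_force: [0.2, 0.8, 0.2]
opening: 0.0006
grip_force: 0.0
```

```bash
python3 -c "
from h import *
go(-19.5,-28,22,0)"
```

```text
units [2.086 0.013 0.038] spin 0.008 now t 13.025 rack mm [[-144.7  -28.2]] F [0.24 0.79 0.18]
```

step_arm(motion=[[[0.15,0,0],0.008],[[0.3,0.0,0],0.008],[[0.4,0.01,0],0.008],[[0.48,0.01,0],0.008],[[0.56,0.01,0],0.008],[[0.64,0.01,0],0.008],[[0.72,0.01,0],0.008],[[0.8,0.01,0],0.008],[[0.88,0.01,0],0.008],[[0.95,0.01,0],0.008]])

```text
time: 14.28
tool_pos: [0.5057, -0.0693, 0.0409]
tool_rot: [3.141, -0.0, -0.07]
contact_force: [0.2, -0.1, -0.7]
opening: 0.0006
grip_force: 0.4
```

```bash
cat > chk.py <<'E'
from h import *
import sys
go(-19.5,-28,22,0)
t=sys.argv[1]
for n in ("side","scene"):
    c=grab(n,n+t);hs=cv2.cvtColor(c["pixels"],cv2.COLOR_RGB2HSV)
    m=((abs(hs[...,0].astype(int)-108)<12)&(hs[...,1]>90)&(hs[...,2]>50)).astype(np.uint8)
    k,l,st,ce=cv2.connectedComponentsWithStats(m)
    for i in range(1,k):
        p=w2r(cast(c,ce[i],.04))[0]*1e3
        if st[i,4]>8 and abs(p[0])<150 and abs(p[1])<150:
            vv,uu=np.where(l==i);q=w2r(cast(c,np.c_[uu,vv],.04))*1e3
            print(n,"blue px",st[i,4],"c",p.round(1),"x range",np.percentile(q[:,0],[2,98]).round(1),"y",np.percentile(q[:,1],[2,98]).round(1))
E
python3 chk.py 5
```

```text
units [ 1.134 -0.013  0.031] spin -0.002 now t 14.275 rack mm [[-87.5 -28.6]] F [ 0.2  -0.12 -0.69]
scene blue px 130 c [-12.6 -31.4] x range [-29.1   4.1] y [-48.6 -13.4]
```

step_arm(motion=[[[0.08,-0.01,0],0],[[0.16,-0.01,0],0],[[0.24,-0.01,0],0],[[0.32,-0.01,0],0],[[0.4,-0.01,0],0],[[0.48,-0.01,0],0],[[0.56,-0.01,0],0],[[0.64,-0.01,0],0],[[0.72,-0.01,0],0],[[0.8,-0.01,0],0]])

```text
time: 15.62
tool_pos: [0.5536, -0.072, 0.0409]
tool_rot: [3.142, 0.0, -0.07]
contact_force: [-0.9, 0.2, 0.6]
opening: 0.0008
grip_force: 0.7
```

step_arm(motion=[[[0.06,0,0],0],[[0.12,0,0],0],[[0.18,0,0],0],[[0.24,0,0],0],[[0.28,0,0],0],[[0.28,0,0],0]])

```text
time: 16.38
tool_pos: [0.5705, -0.0733, 0.0409]
tool_rot: [3.141, -0.001, -0.07]
contact_force: [-0.4, 0.6, 0.1]
opening: 0.0007
grip_force: 0.0
```

```bash
python3 chk.py 6
```

```text
units [ 0.052 -0.004  0.032] spin -0.002 now t 16.375 rack mm [[-22.6 -28.2]] F [-0.45  0.63  0.1 ]
scene blue px 19 c [ 67.3 -31.2] x range [65.9 68.6] y [-49.  -13.5]
```

step_arm(motion=[[[0.02,0,0],0],[[0.03,0,0],0],[[0.04,0,0],0],[[0.04,0,0],0]])

```text
time: 16.98
tool_pos: [0.5709, -0.0732, 0.0408]
tool_rot: [-3.141, 0.004, -0.07]
contact_force: [-7.1, -0.2, 4.6]
opening: 0.0006
grip_force: 3.3
```

step_arm(motion=[[[0.01,0,0],0],[[0.02,0,0],0],[[0.03,0,0],0],[[0.03,0,0],0]])

```text
time: 17.48
tool_pos: [0.571, -0.0732, 0.0408]
tool_rot: [-3.141, 0.007, -0.07]
contact_force: [-13.2, -0.8, 10.1]
opening: 0.0005
grip_force: 6.5
```

step_arm(motion=[[[-0.08,0,0],0],[[-0.3,0,0],0],[[-0.9,0,0],0],[[-1.5,0,-0.5],0],[[-1.5,0,-1.5],0],[[-1.5,0,-1.8],0],[[-1.5,0,-1.8],0],[[-1.5,0,-1.8],0]])

```text
time: 18.48
tool_pos: [0.4841, -0.067, 0.1479]
tool_rot: [-3.141, 0.001, -0.07]
contact_force: [-0.1, 1.3, 0.7]
opening: 0.0011
grip_force: 0.0
```

```bash
python3 - <<'E'
from h import *
go(-22,-28,22,0)
c=grab("wrist","w7");hs=cv2.cvtColor(c["pixels"],cv2.COLOR_RGB2HSV)
P=lambda x,y,z:np.r_[O+R.from_euler('z',TH).as_matrix()[:2,:2]@[x/1e3,y/1e3],z/1e3]
print("noses expected",proj(c,[P(0,-56,52),P(0,0,52)]).round(0).tolist(),"home cream end",proj(c,[P(-10,-47,40),P(-10,-9,40)]).round(0).tolist(),"cream/blue line",proj(c,[P(30,-28,40)]).round(0).tolist())
# scan from the robot side (bottom) up along y=-28 at z=40: print HSV by x
for x in list(range(-24,6,2))+list(range(20,46,2)):
    u,v=proj(c,[P(x,-28,40)])[0].round().astype(int)
    print(x,(u,v),hs[v,u].tolist() if 0<=v<384 and 0<=u<512 else None)
for y in range(-56,2,3):
    u,v=proj(c,[P(4,y,40)])[0].round().astype(int);print("y",y,hs[v,u].tolist())
E
python3 chk.py 7
```

```text
units [1.457 0.    1.813] spin -0.002 now t 18.475 rack mm [[-109.3  -27.8]] F [-0.07  1.28  0.66]
noses expected [[294.0, 45.0], [211.0, 45.0]] home cream end [[279.0, 62.0], [226.0, 62.0]] cream/blue line [[253.0, -0.0]]
-24 (np.int64(253), np.int64(83)) [22, 112, 251]
-22 (np.int64(253), np.int64(80)) [20, 113, 249]
-20 (np.int64(253), np.int64(77)) [20, 117, 247]
-18 (np.int64(253), np.int64(74)) [21, 111, 250]
-16 (np.int64(253), np.int64(71)) [22, 108, 252]
-14 (np.int64(253), np.int64(68)) [20, 116, 247]
-12 (np.int64(253), np.int64(65)) [21, 84, 237]
-10 (np.int64(253), np.int64(62)) [28, 30, 255]
-8 (np.int64(253), np.int64(59)) [27, 31, 255]
-6 (np.int64(253), np.int64(56)) [27, 30, 255]
-4 (np.int64(253), np.int64(53)) [27, 31, 255]
-2 (np.int64(253), np.int64(50)) [28, 29, 255]
0 (np.int64(253), np.int64(47)) [28, 29, 255]
2 (np.int64(253), np.int64(44)) [28, 29, 255]
4 (np.int64(253), np.int64(41)) [28, 29, 255]
20 (np.int64(253), np.int64(16)) [28, 27, 255]
22 (np.int64(253), np.int64(13)) [28, 29, 255]
24 (np.int64(253), np.int64(9)) [28, 28, 255]
26 (np.int64(253), np
[... 333 characters left out ...]
nt64(-21)) None
44 (np.int64(253), np.int64(-24)) None
y -56 [24, 83, 253]
y -53 [30, 28, 255]
y -50 [17, 120, 185]
y -47 [21, 83, 242]
y -44 [27, 33, 255]
y -41 [27, 34, 255]
y -38 [27, 31, 255]
y -35 [27, 31, 255]
y -32 [27, 30, 255]
y -29 [28, 28, 255]
y -26 [28, 30, 255]
y -23 [28, 28, 255]
y -20 [28, 28, 255]
y -17 [28, 27, 255]
y -14 [28, 27, 255]
y -11 [26, 34, 255]
y -8 [16, 130, 175]
y -5 [16, 120, 155]
y -2 [28, 59, 254]
y 1 [28, 56, 255]
units [1.503e+00 1.000e-03 1.807e+00] spin -0.002 now t 18.525 rack mm [[-109.4  -27.8]] F [-0.71 -0.39 -1.33]
side blue px 18 c [ 46.  -34.6] x range [38.7 53.5] y [-45.9 -23. ]
scene blue px 17 c [ 67.3 -29.1] x range [66.  68.7] y [-45.8 -13.5]
```

The cream end sits at -11 mm in my frame, which carries a bias of about -1.5 mm, so it reads about -10 mm as required. The push ended on a rigid stop. The tool is clear, so I'm handing in.

```bash
python3 -c "
from cell import robot
print(robot.hand_in())"
```

```text
the job is handed in; nothing more can be done
None
```

The job is handed in at about 18.5 s of the 69 s allowed: the fingertips ran along the rail from gap 1 to gap 3, reading about 4 N at every check, and the blue-glazed block was pushed into gap 3 until it hit a rigid stop, with its cream end about 10 mm out of the gap as required; the samples, bowl and jar were not touched, and the arm finished clear.

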